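# Unlock and open the microscope bench supply box

## Task

One of the two grey supply boxes on the microscopy bench has its key in the lock. Turn that key a quarter turn clockwise (seen from above) and leave it so, then lift that box's top panel, which has a bar handle, and leave it standing open, about upright, so that the fuses can be reached.

Things in the scene. Friction and masses are not known exactly. Their poses are not given: they have to be found in the camera images.
- key_grip (a point): Centre of the key's upright black plastic head: 36 mm wide, 10 mm thick, 32 mm high, lower edge 16 mm above the panel. Site turns with the key: x along the width (to the far, hinged edge when locked), y through the thickness, z up along the key's axis. The key cannot be pulled out. An identical box, to its left or right, has an empty keyhole and stays locked.
- key (a joint): Turn of the key in rad: 0 locked, grows clockwise seen from above, stops at 1.57. It turns stiffly (0.06 N m) and stays where it is left. A cam under the panel holds the panel shut until about 1.1.
- handle_grip (a point): Middle of the steel bar handle on that box's panel: bar 11 mm thick, 90 mm long, parallel to the hinge, its centre line 35 mm above the panel's top face, on two 8 mm posts. Site turns with the panel: x towards the hinge line, y along the bar (left as seen from the robot), z out of the top face. The hinge line lies 170 mm along x and 41 mm against z from here. The key's axis is 125 mm along y.
- panel (a joint): Opening of the 6 mm aluminium top panel in rad: 0 shut, grows as the handle edge rises, 1.57 upright, stops at 1.75. Hinged along the box's far edge; stiff, stays where it is left; lifting at the handle takes about 7 N. The grey sheet-metal box is fixed to the bench: 200 mm front to back, 260 mm wide; shut panel's top face 96 mm above the bench.

How it is judged (in metres and radians):
On the way:
1. the key is turned a quarter turn clockwise while the panel is still shut (value of joint key above 1.2 rad and value of joint panel below 0.15 rad), for 0.2 s.
At the end, for the whole second after the job is handed in: The panel of the box with the key stands open at rest, about upright (at least 1.15 rad, 66 degrees, from shut), with the key still turned to its unlocked position (over 1.0 rad) (value of joint panel above 1.15 rad and velocity of joint panel between -0.05 and 0.05 rad/s and value of joint key above 1 rad); the robot touches nothing.
It also fails if it takes over 51 s, if anything falls off the work surface, if the arm or the gripper's body presses on something with over 40 N, if the wrist force passes 120 N, or if a joint passes its speed limit or range.

## Robot

A 6-joint arm with a two-finger parallel gripper is mounted at the origin on the work surface. World frame = base frame: x ahead of the robot, y to its left, z up, the work surface at z = 0. Lengths are in m, angles in degrees, forces in N, time in s.
With the tool pointing down it reaches from about 0.4 to 0.825 m from the base axis. Payload 7 kg.
Tool frame: the origin (TCP) lies on the mounting face of the last link; the fingertips stand 178 mm ahead of it and the grasp point (between the pads) lies 159 mm ahead of it; z points along the fingers, y is the direction in which the jaws open and shut (so a half turn about z gives the same grasp; the last joint's range is limited). The gripper opens to 88 mm and grips with 3 to 60 N. Pads are 19 mm wide; open, the fingers measure 130 mm over their backs; the gripper's body (78 mm by 193 mm) begins 47 mm behind the grasp point.
Start: joints at [-50.816, 20.546, 0.682, 0, -70.136, -16.507], TCP at [0.26, -0.623, 0.405] pointing down, gripper open.
Joint ranges: [-176.03, 176.03], [-82.01, 121.73], [-58.28, 71.71], [-173.87, 95.51], [-174.79, -0.11], [-173.66, 173.66]. Speed limits (degrees/s): [136.94, 136.94, 172.46, 180, 180, 180].

## Interface

Orientations are given as [roll, pitch, yaw] about the fixed x, y, z axes, in that order (R = Rz(yaw) Ry(pitch) Rx(roll)).
In Python, from plant import r gives the robot as it stands. The module is installed in compiled form; this text tells all that it offers.
- The arm moves only by the tool carry_out, never from a script. Its argument "plan" is a list of rows, each a list of 3 entries, a list of its own where there are three numbers: the shift along the tool's x, y, z in m, then the turn, a rotation vector about the tool's x, y, z in degrees, then the closure in counts, from 0 (fully open) to 255 (shut). In form: [[[x, y, z], [ax, ay, az], hand], ...]. A call has 1 to 12 rows; each row shifts and turns the commanded pose from where the row before left it, along the tool's axes as they then stand; what a row does not reach is not made up. A row lasts 1/12 s, in which the tool goes at most 41.7 mm and 7.16 degrees, less where a joint would pass 70% of its speed; a pose out of reach is approached as far as the arm can. A call is refused whole if a number of a shift passes 0.0417 or a number of a turn 7.16, either way. A call with a gripper value outside its range is refused whole. The fingers move at their own pace and stop on an object; "grip_force" is the grip in N (left out, the last holds). Time passes only in rows, so rows that do not move let the fingers close. It gives the time, the measured TCP pose, the force and the opening at its end, in the units of the state.
- r.get_state(): the state, without advancing time (a new reading comes with each control period).
- r.capture(name): name is "scene" or "top"; returns the picture (400x640x3 uint8, red, green, blue); there is no depth.
- r.get_calibration(name): a dict with "K" (3x3 intrinsics, pixels), "rvec" (rotation vector, rad) and "tvec" (3), from world to camera coordinates, as OpenCV has them. Camera axes: x right, y down, z forward; pixel columns grow to the right and rows downward; lengths in m; the calibration is good to about 2 mm. A picture is of the moment at which its call begins. get_calibration takes no time and is no camera call.
- r.close_job(): hands the job in, once; it reports no verdict.
The state is a dict: "time_s": time; "joints": joint angles; "qd": joint speeds; "joint_torque": joint torques, N m; "tcp_pos": TCP position; "eef_rot": TCP orientation; "contact_force": force on the tool from outside, world axes, zero at the start; "moment": the same for the moment, N m; "gripper_width": finger opening in m.
Only numpy, scipy, OpenCV 4.12 (cv2) and the standard library are available. Lean on these libraries where they do the work, as an engineer would, in place of code of your own. Each camera call takes 0.05 s, during which the arm holds its last target. There are 200 camera calls.

## Working session

There is one attempt and no reset: what is moved stays moved. The work goes in short steps, Python scripts to look and compute and a tool call to move; the robot and the scene stay as the last step left them, time stands still between calls to the robot, and variables do not carry over. Pictures are saved under pics/ and viewed, about 8 in all and at most 12, crops included, and the job is handed in when it is done.

Besides the shell and the picture viewer there is one more tool, called after "Call:" by a JSON object that holds its "method" and its "body". carry_out: Moves the arm, as the interface text tells. Its arguments: {"type":"object","properties":{"plan":{"type":"array","items":{"type":"array"}},"grip_force":{"type":"number"}},"required":["plan"]}

```bash
mkdir -p pics; python3 - <<'E'
from plant import r
import cv2
for n in("scene","top"):
    cv2.imwrite(f"pics/{n}0.png",r.capture(n)[:,:,::-1]); c=r.get_calibration(n); print(n,c)
s=r.get_state(); print(s)
E
```

```text
scene {'K': array([[393.76196608,   0.        , 314.45190643],
       [  0.        , 393.76196608, 199.64761181],
       [  0.        ,   0.        ,   1.        ]]), 'rvec': array([ 0.89597732,  2.4166628 , -1.14374287]), 'tvec': array([ 0.45002854, -0.08627588,  1.2741047 ])}
top {'K': array([[452.1292816 ,   0.        , 323.05867252],
       [  0.        , 452.1292816 , 202.44488551],
       [  0.        ,   0.        ,   1.        ]]), 'rvec': array([ 2.16341939, -2.17805887,  0.11343552]), 'tvec': array([0.00489166, 0.62448155, 1.14005796])}
{'time_s': 0.1, 'joints': array([-5.08144768e+01,  2.05852728e+01,  6.41708924e-01, -1.74338670e-02,
       -7.01346839e+01, -1.65084964e+01]), 'qd': array([-0.03980442, -0.12650501,  0.06232494, -0.00166182,  0.03828901,
       -0.11009346]), 'joint_torque': array([-1.30785924e-03, -5.84163344e+01,  2.93750417e+01,  7.01565877e+00,
        1.01567965e-02, -6.07042148e-05]), 'tcp_pos': array([ 0.26019314, -0.62266336,  0.40386078]), 'eef_rot': array([ 1.79920320e+02, -6.52215139e-03, -1.57328904e+02]), 'contact_force': array([ 0.47223188,  0.09146359, -0.47747691]), 'moment': array([ 0.03084003, -0.01505302,  0.01094779]), 'gripper_width': 0.08736711303674609}
```

View pics/scene0.png

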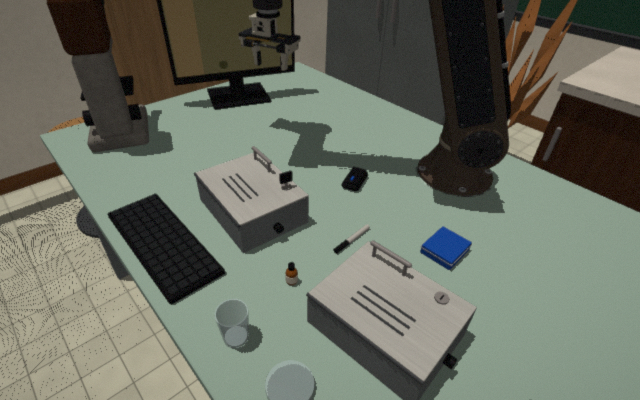

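View pics/top0.png

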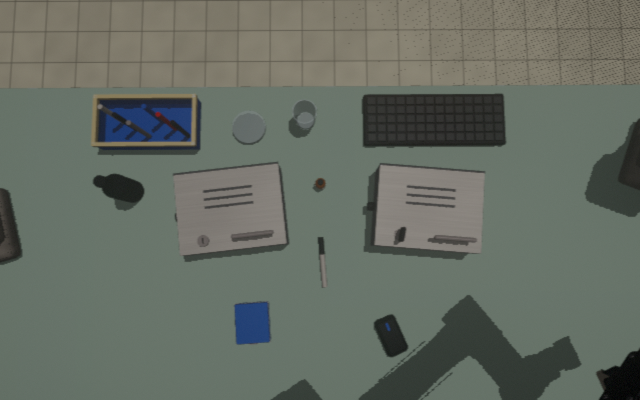

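The scene picture shows the keyed box at about (250,200), with its black key head at (286,178) and handle at (262,158). In the top picture it is the right box, with the key at (400,234) and handle at (452,239). I'll zoom in on both.

```bash
python3 - <<'E'
import cv2,numpy as np
a=cv2.imread("pics/top0.png")[155:265,360:500]; b=cv2.imread("pics/scene0.png")[140:250,185:325]
f=lambda i:cv2.convertScaleAbs(cv2.resize(i,None,fx=5,fy=5,interpolation=cv2.INTER_CUBIC),alpha=1.5)
cv2.imwrite("pics/za.png",f(a));cv2.imwrite("pics/zb.png",f(b))
E
```

```text
(no output)
```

View pics/za.png

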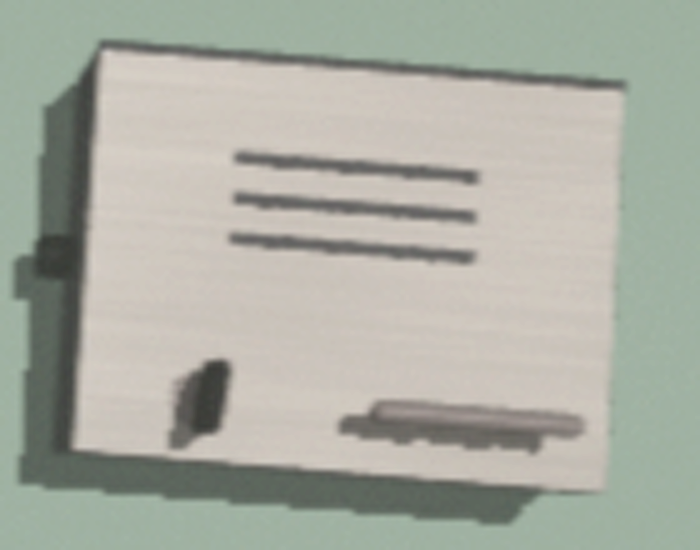

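View pics/zb.png

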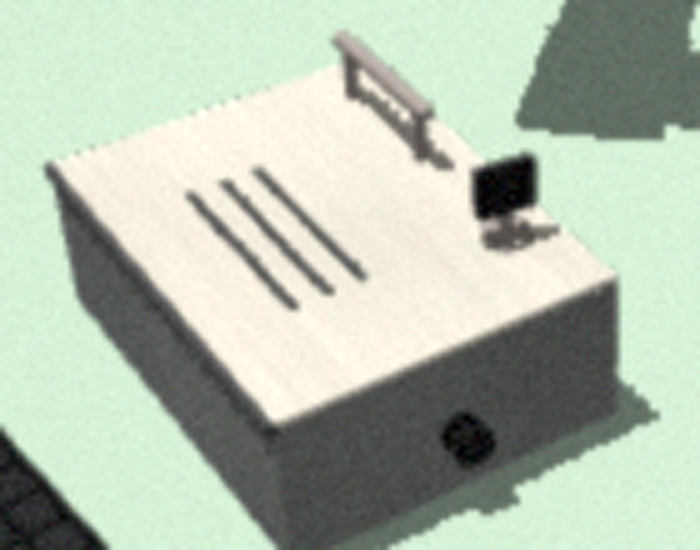

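```bash
cat > fit.py <<'E'
import numpy as np,cv2
from scipy.optimize import least_squares
from plant import r
C={n:r.get_calibration(n) for n in("top","scene")}
def proj(n,P): c=C[n]; return cv2.projectPoints(np.array(P,float).reshape(-1,3),c["rvec"],c["tvec"],c["K"],None)[0][:,0]
def world(p,L): # p = handle x,y,yaw ; L local offsets in handle frame, z=0.131
    c,s=np.cos(p[2]),np.sin(p[2]); L=np.array(L,float)
    return np.c_[p[0]+c*L[:,0]-s*L[:,1],p[1]+s*L[:,0]+c*L[:,1],.131+L[:,2]]
E
python3 - <<'E'
from fit import *
L=[[0,45,0],[0,-45,0],[0,125,-.0*1000-3]]; L=np.array(L)/1000
obs={"top":np.array([[373,410],[583,427],[212,397]])/5+[360,155],"scene":np.array([[338,40],[430,112],[505,187]])/5+[185,140]}
# scene camera looks from +x: left end in image?
for perm in ([0,1,2],[1,0,2]):
    for use in (("top",),("scene",),("top","scene")):
        f=lambda p:np.concatenate([(proj(n,world(p,L))-(obs[n][perm] if n=="scene" else obs[n])).ravel() for n in use])
        s=least_squares(f,[.5,-.3,0]); print(perm,use,s.x[:2],np.degrees(s.x[2]),s.fun.round(1))
p=s.x
E
```

```text
[0, 1, 2] ('top',) [ 0.52652857 -0.31032706] -5.103943260004768 [ 1.9  0.1 -1.9 -0.1 -0.  -0. ]
[0, 1, 2] ('scene',) [ 0.51516869 -0.30838987] -19.303551504219218 [ 17.2  13.6 -10.3 -17.   -7.1   1.3]
[0, 1, 2] ('top', 'scene') [ 0.52276753 -0.30988199] -10.176955631052406 [  2.    0.1  -2.2   3.2   0.3  -3.1  17.1  13.7 -15.2 -15.8  -2.6   0.3]
[1, 0, 2] ('top',) [ 0.52652857 -0.31032706] -5.103943260004768 [ 1.9  0.1 -1.9 -0.1 -0.  -0. ]
[1, 0, 2] ('scene',) [ 0.52869407 -0.30740448] -4.193242913201954 [-1.  -0.   0.5  0.1  0.5 -0. ]
[1, 0, 2] ('top', 'scene') [ 0.52694151 -0.30971905] -4.7620436182544434 [ 1.6  0.1 -2.2 -0.4 -0.3  0.1 -1.2 -0.6  0.7 -0.5  0.1 -0.5]
```

Call:
{"method": "carry_out", "body": {"plan": [[[-0.0303,0.0212,0.0024],[0,0,0],0],[[-0.0303,0.0212,0.0024],[0,0,0],0],[[-0.0303,0.0212,0.0024],[0,0,0],0],[[-0.0303,0.0212,0.0024],[0,0,0],0],[[-0.0303,0.0212,0.0024],[0,0,0],0],[[-0.0303,0.0212,0.0024],[0,0,0],0],[[-0.0303,0.0212,0.0024],[0,0,0],0],[[-0.0303,0.0212,0.0024],[0,0,0],0],[[-0.0303,0.0212,0.0024],[0,0,0],0],[[-0.0303,0.0212,0.0024],[0,0,0],0],[[-0.0303,0.0212,0.0024],[0,0,0],0],[[-0.0303,0.0212,0.0024],[0,0,0],0]]}}

```text
time_s: 1.1
tcp_pos: [0.4981, -0.2461, 0.3757]
eef_rot: [180.0, -0.0, -157.3]
contact_force: [-0.0, -0.9, 0.7]
gripper_width: 0.0878
```

Call:
{"method": "carry_out", "body": {"plan": [[[-0.0303,0.0212,0.0024],[0,0,0],0],[[-0.0303,0.0212,0.0024],[0,0,0],0],[[0,0,0],[0,0,6.8],0],[[0,0,0],[0,0,6.8],0],[[0,0,0],[0,0,6.8],0],[[0,0,0],[0,0,6.8],0],[[0,0,0],[0,0,0],0],[[0,0,0],[0,0,0],0],[[0,0,0],[0,0,0],0]]}}

```text
time_s: 1.85
tcp_pos: [0.5371, -0.1855, 0.3709]
eef_rot: [180.0, -0.0, 175.7]
contact_force: [0.4, 0.3, 0.4]
gripper_width: 0.0875
```

```bash
cat >> fit.py <<'E'
from scipy.spatial.transform import Rotation as Ro
def to_tool(target):
    s=r.get_state(); R=Ro.from_euler("xyz",s["eef_rot"],degrees=True).as_matrix()
    print(s["time_s"],"tcp",s["tcp_pos"].round(4),"rpy",s["eef_rot"].round(2),"J",s["joints"].round(1),"F",s["contact_force"].round(1),"M",s["moment"].round(2),"w",round(s["gripper_width"],4))
    d=R.T@(np.array(target)-s["tcp_pos"]); print("tool shift",d.round(4)); return d
E
python3 - <<'E'
from fit import *
to_tool([.537,-.185,.291])
ims=[r.capture(n)[:,:,::-1] for n in("top","scene")]
a=cv2.resize(ims[0][165:265,340:480],None,fx=3.9,fy=3.9,interpolation=2); b=cv2.resize(ims[1][110:210,215:355],None,fx=3.9,fy=3.9,interpolation=2)
cv2.imwrite("pics/k1.png",cv2.convertScaleAbs(np.vstack([b]),alpha=1.5)); cv2.imwrite("pics/k1t.png",a)
E
```

```text
1.85 tcp [ 0.5371 -0.1855  0.3709] rpy [ 1.800e+02 -2.000e-02  1.757e+02] J [  0.7  12.  -15.8  -0.  -62.2 -95. ] F [0.4 0.3 0.4] M [-0.04 -0.06  0.04] w 0.0875
tool shift [0.0001 0.0004 0.0799]
```

View pics/k1.png

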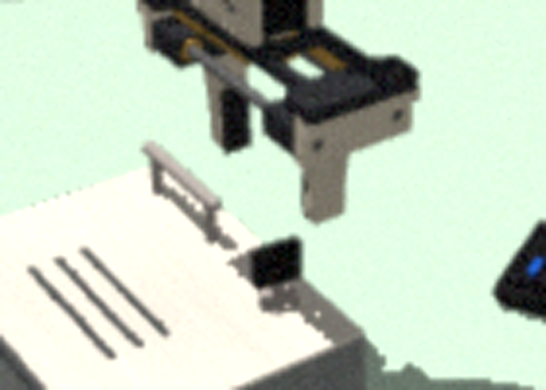

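The open fingers straddle the key head at (277,262), so I'll go down and close.

Call:
{"method": "carry_out", "body": {"plan": [[[0,0,0.02],[0,0,0],0],[[0,0,0.02],[0,0,0],0],[[0,0,0.02],[0,0,0],0],[[0,0,0.02],[0,0,0],0],[[0,0,0],[0,0,0],0],[[0,0,0],[0,0,0],100],[[0,0,0],[0,0,0],150],[[0,0,0],[0,0,0],180],[[0,0,0],[0,0,0],200],[[0,0,0],[0,0,0],215],[[0,0,0],[0,0,0],225],[[0,0,0],[0,0,0],235]], "grip_force": 20}}

```text
time_s: 2.95
tcp_pos: [0.5372, -0.1854, 0.2915]
eef_rot: [180.0, 0.0, 175.5]
contact_force: [-0.4, 0.5, -0.2]
gripper_width: 0.0463
```

Call:
{"method": "carry_out", "body": {"plan": [[[0,0,0],[0,0,0],255],[[0,0,0],[0,0,0],255],[[0,0,0],[0,0,0],255],[[0,0,0],[0,0,0],255]]}}

```text
time_s: 3.28
tcp_pos: [0.5372, -0.1854, 0.291]
eef_rot: [-180.0, -0.0, 175.5]
contact_force: [0.8, 0.3, 0.3]
gripper_width: 0.0196
```

```bash
python3 - <<'E'
from fit import *
to_tool([.537,-.185,.291])
ims=[r.capture(n)[:,:,::-1] for n in("scene",)]
b=cv2.resize(ims[0][110:210,215:355],None,fx=3.9,fy=3.9,interpolation=2)
cv2.imwrite("pics/k2.png",cv2.convertScaleAbs(b,alpha=1.5))
E
```

```text
3.2833 tcp [ 0.5372 -0.1854  0.291 ] rpy [-1.8000e+02 -1.0000e-02  1.7548e+02] J [  0.7  16.4 -21.6   0.  -52.1 -95.2] F [0.8 0.3 0.3] M [-0.04 -0.04 -0.01] w 0.0196
tool shift [0.0002 0.0004 0.    ]
```

View pics/k2.png

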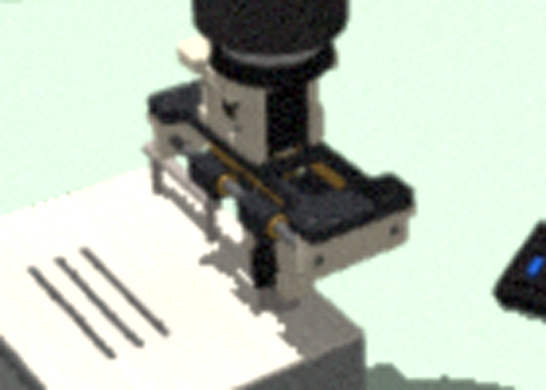

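The fingers are closing around the key at about (275,270) and haven't finished yet. I'll keep closing and check the opening and force before turning.

Call:
{"method": "carry_out", "body": {"plan": [[[0,0,0],[0,0,0],255],[[0,0,0],[0,0,0],255],[[0,0,0],[0,0,0],255],[[0,0,0],[0,0,0],255],[[0,0,0],[0,0,0],255],[[0,0,0],[0,0,0],255]], "grip_force": 30}}

```text
time_s: 3.83
tcp_pos: [0.5373, -0.1856, 0.291]
eef_rot: [-180.0, 0.0, 175.5]
contact_force: [2.5, -3.5, -0.9]
gripper_width: 0.0097
```

Call:
{"method": "carry_out", "body": {"plan": [[[0,0,0],[0,0,5],255],[[0,0,0],[0,0,5],255],[[0,0,0],[0,0,5],255],[[0,0,0],[0,0,5],255],[[0,0,0],[0,0,5],255],[[0,0,0],[0,0,5],255],[[0,0,0],[0,0,5],255],[[0,0,0],[0,0,5],255],[[0,0,0],[0,0,5],255]]}}

```text
time_s: 4.58
tcp_pos: [0.5376, -0.185, 0.2911]
eef_rot: [179.9, 0.0, 130.2]
contact_force: [2.9, 1.0, -2.2]
gripper_width: 0.0099
```

```bash
python3 -c "
from fit import *
to_tool([.537,-.185,.291])"
```

```text
4.5833 tcp [ 0.5376 -0.185   0.2911] rpy [1.7993e+02 1.0000e-02 1.3025e+02] J [   0.7   16.4  -21.6   -0.   -52.  -140.4] F [ 2.9  1.  -2.2] M [ 0.15 -1.12 -0.  ] w 0.0099
tool shift [ 0.0004 -0.0005  0.0001]
```

Turning this way takes J6 toward its limit, with 45° done. I'll release the key, give the gripper a half turn in place and grip again.

Call:
{"method": "carry_out", "body": {"plan": [[[0,0,0],[0,0,0],70],[[0,0,0],[0,0,0],70],[[0,0,0],[0,0,0],70],[[0,0,0],[0,0,0],70],[[0,0,0],[0,0,0],70],[[0,0,0],[0,0,0],70],[[0,0,0],[0,0,0],70],[[0,0,0],[0,0,0],70],[[0,0,0],[0,0,0],70]]}}

```text
time_s: 5.33
tcp_pos: [0.5372, -0.1854, 0.291]
eef_rot: [-180.0, -0.0, 130.5]
contact_force: [-0.3, 0.1, 0.4]
gripper_width: 0.0616
```

Call:
{"method": "carry_out", "body": {"plan": [[[0,0,0],[0,0,-7],70],[[0,0,0],[0,0,-7],70],[[0,0,0],[0,0,-7],70],[[0,0,0],[0,0,-7],70],[[0,0,0],[0,0,-7],70],[[0,0,0],[0,0,-7],70],[[0,0,0],[0,0,-7],70],[[0,0,0],[0,0,-7],70],[[0,0,0],[0,0,-7],70],[[0,0,0],[0,0,-7],70],[[0,0,0],[0,0,-7],70],[[0,0,0],[0,0,-7],70]]}}

```text
time_s: 6.33
tcp_pos: [0.5372, -0.1854, 0.291]
eef_rot: [180.0, -0.0, -145.2]
contact_force: [0.1, 0.2, -0.1]
gripper_width: 0.0637
```

Call:
{"method": "carry_out", "body": {"plan": [[[0,0,0],[0,0,-7],70],[[0,0,0],[0,0,-7],70],[[0,0,0],[0,0,-7],70],[[0,0,0],[0,0,-7],70],[[0,0,0],[0,0,-7],70],[[0,0,0],[0,0,-7],70],[[0,0,0],[0,0,-7],70],[[0,0,0],[0,0,-7],70],[[0,0,0],[0,0,-7],70],[[0,0,0],[0,0,-7],70],[[0,0,0],[0,0,-7],70],[[0,0,0],[0,0,-7],70]]}}

```text
time_s: 7.33
tcp_pos: [0.5372, -0.1854, 0.2911]
eef_rot: [180.0, 0.0, -61.2]
contact_force: [0.7, 0.3, 0.2]
gripper_width: 0.0635
```

Call:
{"method": "carry_out", "body": {"plan": [[[0,0,0],[0,0,-7],70],[[0,0,0],[0,0,-5],70],[[0,0,0],[0,0,0],255],[[0,0,0],[0,0,0],255],[[0,0,0],[0,0,0],255],[[0,0,0],[0,0,0],255],[[0,0,0],[0,0,0],255],[[0,0,0],[0,0,0],255],[[0,0,0],[0,0,0],255],[[0,0,0],[0,0,0],255],[[0,0,0],[0,0,0],255],[[0,0,0],[0,0,0],255]]}}

```text
time_s: 8.33
tcp_pos: [0.5376, -0.1851, 0.2911]
eef_rot: [-179.9, -0.0, -49.5]
contact_force: [2.6, 2.9, 0.3]
gripper_width: 0.0095
```

```bash
python3 -c "
from fit import *
to_tool([.537,-.185,.291])"
```

```text
8.3333 tcp [ 0.5376 -0.1851  0.2911] rpy [-1.7993e+02 -2.0000e-02 -4.9530e+01] J [  0.7  16.4 -21.6  -0.  -52.   39.8] F [2.6 2.9 0.3] M [ 1.09 -0.56 -0.03] w 0.0095
tool shift [-0.0004  0.0004  0.0001]
```

Call:
{"method": "carry_out", "body": {"plan": [[[0,0,0],[0,0,5],255],[[0,0,0],[0,0,5],255],[[0,0,0],[0,0,5],255],[[0,0,0],[0,0,5],255],[[0,0,0],[0,0,5],255],[[0,0,0],[0,0,5],255],[[0,0,0],[0,0,5],255],[[0,0,0],[0,0,5],255],[[0,0,0],[0,0,5],255],[[0,0,0],[0,0,0],255],[[0,0,0],[0,0,0],255],[[0,0,0],[0,0,0],255]]}}

```text
time_s: 9.33
tcp_pos: [0.5382, -0.1848, 0.2911]
eef_rot: [-179.9, 0.1, -94.5]
contact_force: [4.7, 4.5, -3.1]
gripper_width: 0.0098
```

Call:
{"method": "carry_out", "body": {"plan": [[[0,0,0],[0,0,0],0],[[0,0,0],[0,0,0],0],[[0,0,0],[0,0,0],0],[[0,0,0],[0,0,0],0],[[0,0,0],[0,0,0],0],[[0,0,0],[0,0,0],0],[[0,0,0],[0,0,0],0],[[0,0,-0.02],[0,0,0],0],[[0,0,-0.02],[0,0,0],0],[[0,0,-0.02],[0,0,0],0],[[0,0,-0.02],[0,0,0],0],[[0,0,0],[0,0,0],0]]}}

```text
time_s: 10.33
tcp_pos: [0.5382, -0.1857, 0.3754]
eef_rot: [-179.6, -0.0, -94.5]
contact_force: [1.3, -0.9, 0.2]
gripper_width: 0.0841
```

```bash
python3 - <<'E'
from fit import *
to_tool([.527,-.310,.370])
ims=[r.capture(n)[:,:,::-1] for n in("scene",)]
b=cv2.resize(ims[0][110:210,215:355],None,fx=3.9,fy=3.9,interpolation=2)
cv2.imwrite("pics/k3.png",cv2.convertScaleAbs(b,alpha=1.5))
E
```

```text
10.3333 tcp [ 0.5382 -0.1857  0.3754] rpy [-1.7964e+02 -5.0000e-02 -9.4490e+01] J [  0.7  11.8 -15.5   0.1 -62.3  -5.2] F [ 1.3 -0.9  0.2] M [ 0.07 -0.08  0.  ] w 0.0841
tool shift [0.1248 0.0015 0.0055]
```

View pics/k3.png

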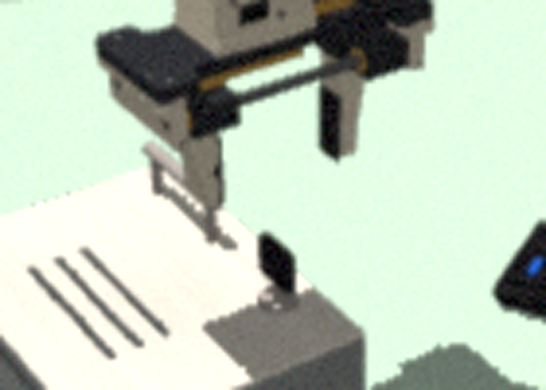

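The key head now lies along the bar direction at (278,262), so it is turned. Next is the handle.

Call:
{"method": "carry_out", "body": {"plan": [[[0.025,0,0],[0,0,0],0],[[0.025,0,0],[0,0,0],0],[[0.025,0,0],[0,0,0],0],[[0.025,0,0],[0,0,0],0],[[0.025,0,0],[0,0,0],0],[[0,0,0],[0,0,0],0],[[0,0,0.02],[0,0,0],0],[[0,0,0.02],[0,0,0],0],[[0,0,0.02],[0,0,0],0],[[0,0,0.02],[0,0,0],0],[[0,0,0],[0,0,0],0]], "grip_force": 30}}

```text
time_s: 11.3
tcp_pos: [0.5256, -0.3092, 0.2862]
eef_rot: [179.6, 0.1, -94.6]
contact_force: [-0.8, 0.4, -0.3]
gripper_width: 0.0875
```

Call:
{"method": "carry_out", "body": {"plan": [[[0,0,0],[0,0,0],255],[[0,0,0],[0,0,0],255],[[0,0,0],[0,0,0],255],[[0,0,0],[0,0,0],255],[[0,0,0],[0,0,0],255],[[0,0,0],[0,0,0],255],[[0,0,0],[0,0,0],255],[[0,0,0],[0,0,0],255],[[0,0,0],[0,0,0],255],[[0,0,0],[0,0,0],255],[[0,0,0],[0,0,0],255],[[0,0,0],[0,0,0],255]]}}

```text
time_s: 12.3
tcp_pos: [0.5273, -0.31, 0.291]
eef_rot: [180.0, 0.0, -94.5]
contact_force: [-0.2, -1.0, -0.7]
gripper_width: 0.0128
```

```bash
python3 - <<'E'
from fit import *
to_tool([.527,-.310,.290])
E
```

```text
12.3 tcp [ 0.5273 -0.31    0.291 ] rpy [179.99   0.   -94.52] J [-12.2  20.  -16.    0.  -53.9   7.7] F [-0.2 -1.  -0.7] M [ 0.07  0.17 -0.02] w 0.0128
tool shift [0.     0.0003 0.001 ]
```

```bash
python3 - <<'E'
import numpy as np
N=48; th=np.radians(np.linspace(0,78,N+1)); ta=np.radians(np.linspace(0,18,N+1))
# plane coords (u,z): bar about hinge, TCP = bar + .159*back
b=np.c_[-.170*np.cos(th)+.041*np.sin(th), .170*np.sin(th)+.041*np.cos(th)]
zt=np.c_[-np.sin(ta),-np.cos(ta)]; yt=np.c_[-np.cos(ta),np.sin(ta)]
P=b-.160*zt
d=np.diff(P,axis=0)
rows=[[round(float(d[i]@yt[i]),4),round(float(d[i]@zt[i]),4)] for i in range(N)]
for k in range(0,N,12): print(rows[k:k+12])
E
```

```text
[[-0.0023, -0.0048], [-0.0024, -0.0048], [-0.0025, -0.0047], [-0.0026, -0.0047], [-0.0027, -0.0047], [-0.0028, -0.0046], [-0.0029, -0.0046], [-0.003, -0.0046], [-0.0031, -0.0045], [-0.0032, -0.0045], [-0.0033, -0.0044], [-0.0034, -0.0044]]
[[-0.0035, -0.0043], [-0.0036, -0.0043], [-0.0037, -0.0042], [-0.0038, -0.0042], [-0.0038, -0.0041], [-0.0039, -0.004], [-0.004, -0.004], [-0.0041, -0.0039], [-0.0042, -0.0038], [-0.0043, -0.0038], [-0.0044, -0.0037], [-0.0044, -0.0036]]
[[-0.0045, -0.0035], [-0.0046, -0.0035], [-0.0047, -0.0034], [-0.0047, -0.0033], [-0.0048, -0.0032], [-0.0049, -0.0031], [-0.0049, -0.0031], [-0.005, -0.003], [-0.0051, -0.0029], [-0.0051, -0.0028], [-0.0052, -0.0027], [-0.0053, -0.0026]]
[[-0.0053, -0.0025], [-0.0054, -0.0024], [-0.0054, -0.0023], [-0.0055, -0.0022], [-0.0055, -0.0021], [-0.0056, -0.002], [-0.0056, -0.0019], [-0.0056, -0.0018], [-0.0057, -0.0017], [-0.0057, -0.0016], [-0.0058, -0.0015], [-0.0058, -0.0014]]
```

Call:
{"method": "carry_out", "body": {"plan": [[[0,0,0],[0,0,0],255],[[0,0,0],[0,0,0],255],[[0,0,0],[0,0,0],255]]}}

```text
time_s: 12.55
tcp_pos: [0.5276, -0.31, 0.2911]
eef_rot: [-180.0, -0.0, -94.5]
contact_force: [2.9, 0.1, -1.4]
gripper_width: 0.0099
```

Call:
{"method": "carry_out", "body": {"plan": [[[0,-0.0023,-0.0048],[-0.375,0,0],255],[[0,-0.0024,-0.0048],[-0.375,0,0],255],[[0,-0.0025,-0.0047],[-0.375,0,0],255],[[0,-0.0026,-0.0047],[-0.375,0,0],255],[[0,-0.0027,-0.0047],[-0.375,0,0],255],[[0,-0.0028,-0.0046],[-0.375,0,0],255],[[0,-0.0029,-0.0046],[-0.375,0,0],255],[[0,-0.003,-0.0046],[-0.375,0,0],255],[[0,-0.0031,-0.0045],[-0.375,0,0],255],[[0,-0.0032,-0.0045],[-0.375,0,0],255],[[0,-0.0033,-0.0044],[-0.375,0,0],255],[[0,-0.0034,-0.0044],[-0.375,0,0],255]]}}

```text
time_s: 13.55
tcp_pos: [0.5633, -0.313, 0.3449]
eef_rot: [175.4, 0.0, -94.5]
contact_force: [1.2, -5.1, -9.6]
gripper_width: 0.01
```

```bash
python3 - <<'E'
from fit import *
to_tool([.527,-.310,.290])
b=cv2.resize(r.capture("scene")[:,:,::-1][80:240,170:350],None,fx=3.3,fy=3.3,interpolation=2)
cv2.imwrite("pics/k4.png",cv2.convertScaleAbs(b,alpha=1.5))
E
```

```text
13.55 tcp [ 0.5633 -0.313   0.3449] rpy [ 1.7538e+02  1.0000e-02 -9.4540e+01] J [-11.6  21.4  -6.4   0.6 -66.8   6.8] F [ 1.2 -5.1 -9.6] M [-1.63 -0.58  0.08] w 0.01
tool shift [-0.0001  0.0318  0.0576]
```

View pics/k4.png

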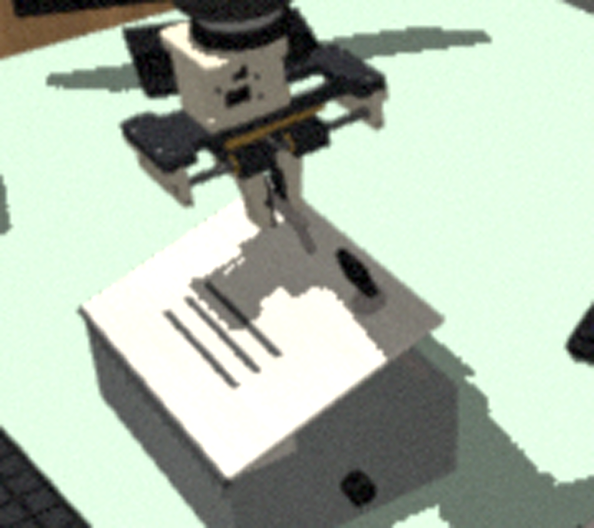

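The panel is lifting, with its near edge raised to about (440,320), and forces are low (11 N). I'll keep going.

Call:
{"method": "carry_out", "body": {"plan": [[[0,-0.0035,-0.0043],[-0.375,0,0],255],[[0,-0.0036,-0.0043],[-0.375,0,0],255],[[0,-0.0037,-0.0042],[-0.375,0,0],255],[[0,-0.0038,-0.0042],[-0.375,0,0],255],[[0,-0.0038,-0.0041],[-0.375,0,0],255],[[0,-0.0039,-0.004],[-0.375,0,0],255],[[0,-0.004,-0.004],[-0.375,0,0],255],[[0,-0.0041,-0.0039],[-0.375,0,0],255],[[0,-0.0042,-0.0038],[-0.375,0,0],255],[[0,-0.0043,-0.0038],[-0.375,0,0],255],[[0,-0.0044,-0.0037],[-0.375,0,0],255],[[0,-0.0044,-0.0036],[-0.375,0,0],255]]}}

```text
time_s: 14.6
tcp_pos: [0.6152, -0.3173, 0.3877]
eef_rot: [170.8, -0.0, -94.5]
contact_force: [-5.4, -4.1, -4.5]
gripper_width: 0.0098
```

```bash
python3 -c "
from fit import *
to_tool([.527,-.310,.290])"
```

```text
14.6 tcp [ 0.6152 -0.3173  0.3877] rpy [ 1.7079e+02 -2.0000e-02 -9.4550e+01] J [-10.9  25.5   5.4   1.1 -79.    6.1] F [-5.4 -4.1 -4.5] M [-1.48  1.63  0.25] w 0.0098
tool shift [-0.0004  0.0717  0.1106]
```

Call:
{"method": "carry_out", "body": {"plan": [[[0,-0.0045,-0.0035],[-0.375,0,0],255],[[0,-0.0046,-0.0035],[-0.375,0,0],255],[[0,-0.0047,-0.0034],[-0.375,0,0],255],[[0,-0.0047,-0.0033],[-0.375,0,0],255],[[0,-0.0048,-0.0032],[-0.375,0,0],255],[[0,-0.0049,-0.0031],[-0.375,0,0],255],[[0,-0.0049,-0.0031],[-0.375,0,0],255],[[0,-0.005,-0.003],[-0.375,0,0],255],[[0,-0.0051,-0.0029],[-0.375,0,0],255],[[0,-0.0051,-0.0028],[-0.375,0,0],255],[[0,-0.0052,-0.0027],[-0.375,0,0],255],[[0,-0.0053,-0.0026],[-0.375,0,0],255]]}}

```text
time_s: 15.6
tcp_pos: [0.6794, -0.3227, 0.4147]
eef_rot: [166.3, -0.1, -94.5]
contact_force: [-7.7, -3.6, 2.7]
gripper_width: 0.0103
```

```bash
python3 - <<'E'
from fit import *
to_tool([.527,-.310,.290])
b=cv2.resize(r.capture("scene")[:,:,::-1][60:240,150:350],None,fx=3,fy=3,interpolation=2)
cv2.imwrite("pics/k5.png",cv2.convertScaleAbs(b,alpha=1.5))
E
```

```text
15.6 tcp [ 0.6794 -0.3227  0.4147] rpy [ 1.6634e+02 -9.0000e-02 -9.4540e+01] J [-10.2  32.1  19.2   1.4 -90.6   5.5] F [-7.7 -3.6  2.7] M [-0.9   2.6   0.18] w 0.0103
tool shift [-0.0007  0.1191  0.1573]
```

View pics/k5.png

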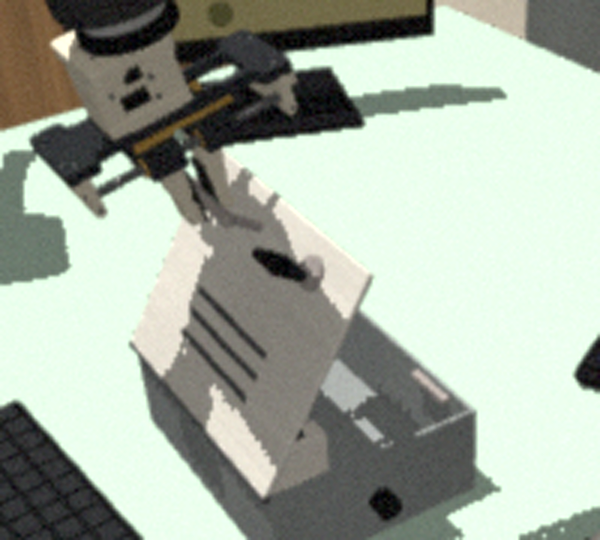

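The panel is open to about 58°, with its edge at (370,278), and the grip is holding. Now the last stretch.

Call:
{"method": "carry_out", "body": {"plan": [[[0,-0.0053,-0.0025],[-0.375,0,0],255],[[0,-0.0054,-0.0024],[-0.375,0,0],255],[[0,-0.0054,-0.0023],[-0.375,0,0],255],[[0,-0.0055,-0.0022],[-0.375,0,0],255],[[0,-0.0055,-0.0021],[-0.375,0,0],255],[[0,-0.0056,-0.002],[-0.375,0,0],255],[[0,-0.0056,-0.0019],[-0.375,0,0],255],[[0,-0.0056,-0.0018],[-0.375,0,0],255],[[0,-0.0057,-0.0017],[-0.375,0,0],255],[[0,-0.0057,-0.0016],[-0.375,0,0],255],[[0,-0.0058,-0.0015],[-0.375,0,0],255],[[0,-0.0058,-0.0014],[-0.375,0,0],255]]}}

```text
time_s: 16.65
tcp_pos: [0.7499, -0.3284, 0.4219]
eef_rot: [162.0, -0.2, -94.5]
contact_force: [-5.1, -2.2, 10.4]
gripper_width: 0.0098
```

```bash
python3 - <<'E'
from fit import *
to_tool([.527,-.310,.290])
s=r.get_state(); R=Ro.from_euler("xyz",s["eef_rot"],degrees=True).as_matrix()
g=s["tcp_pos"]+.16*R[:,2]; u=np.array([np.cos(np.radians(-4.5)),np.sin(np.radians(-4.5))])
v=np.array([(g[:2]-[.527,-.310])@u-.170,g[2]-.090]); print("panel deg",180-np.degrees(np.arctan2(v[1],v[0]))-np.degrees(np.arctan2(.041,.170)),np.hypot(*v))
E
```

```text
16.65 tcp [ 0.7499 -0.3284  0.4219] rpy [162.05  -0.19 -94.54] J [  -9.7   40.9   35.     1.8 -102.     5.2] F [-5.1 -2.2 10.4] M [-0.86  2.55  0.28] w 0.0098
tool shift [-0.0012  0.1721  0.1944]
panel deg 77.82498771118905 0.17974120450118658
```

Call:
{"method": "carry_out", "body": {"plan": [[[0,0,0],[0,0,0],200],[[0,0,0],[0,0,0],200],[[0,0,0],[0,0,0],200],[[0,0,0],[0,0,0],200],[[0,0,0],[0,0,0],200]]}}

```text
time_s: 17.07
tcp_pos: [0.751, -0.3273, 0.4171]
eef_rot: [162.0, 0.0, -94.5]
contact_force: [-0.5, 0.1, -0.5]
gripper_width: 0.0189
```

Call:
{"method": "carry_out", "body": {"plan": [[[0,0,-0.006],[0,0,0],200],[[0,0,-0.01],[0,0,0],200],[[0,0,-0.015],[0,0,0],200],[[0,0,-0.02],[0,0,0],200],[[0,0,-0.02],[0,0,0],200],[[0,0,-0.02],[0,0,0],200],[[0,0,0],[0,0,0],200],[[0,0,0],[0,0,0],200]]}}

```text
time_s: 17.73
tcp_pos: [0.7792, -0.3299, 0.5044]
eef_rot: [162.1, -0.0, -94.5]
contact_force: [0.1, -0.3, 0.2]
gripper_width: 0.019
```

```bash
python3 - <<'E'
from fit import *
to_tool([.527,-.310,.290])
b=cv2.resize(r.capture("scene")[:,:,::-1][60:240,150:350],None,fx=3,fy=3,interpolation=2)
cv2.imwrite("pics/k6.png",cv2.convertScaleAbs(b,alpha=1.5))
E
```

```text
17.7333 tcp [ 0.7792 -0.3299  0.5044] rpy [ 1.6213e+02 -2.0000e-02 -9.4520e+01] J [  -9.5   45.1   53.1    1.7 -115.9    5.5] F [ 0.1 -0.3  0.2] M [-0.   -0.98 -0.07] w 0.019
tool shift [-0.      0.175   0.2817]
```

View pics/k6.png

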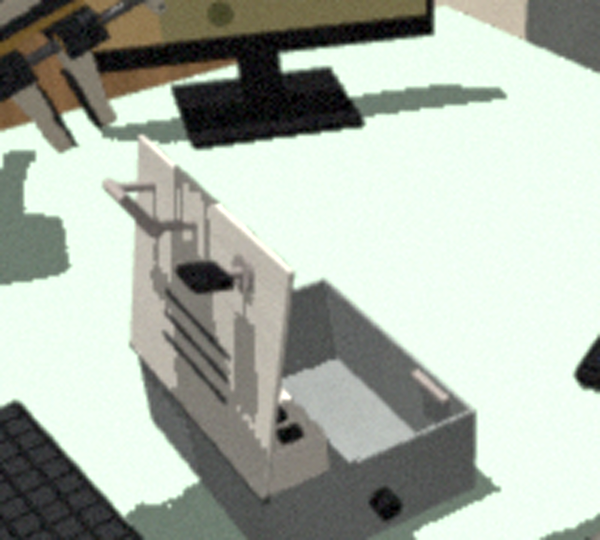

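The panel stands nearly upright on its own, with its top edge from (140,138) to (290,272). The key head at (205,275) is still turned parallel to the bar, and the gripper is clear. I'll hand in.

```bash
python3 -c "
from plant import r
r.close_job()"
```

```text
the job is handed in; nothing more can be done
```

The right-hand box's key is turned and its panel stands open. I handed the job in at about 18 s of the 51 s allowed; no verdict is reported.

- **Key:** I turned it a quarter turn clockwise in two 45° steps. The last joint was nearing its limit, so I let go and gripped again after a half turn of the gripper. The panel was still shut when the key reached its final position. The pictures show the key still turned at the end.
- **Panel:** I lifted it by the bar handle to about 78° (1.36 rad), worked out from the gripper position just before release. The last picture shows it standing about upright on its own. I couldn't read the key and panel joint values directly.
- **Final state:** After I released the bar and backed off, the force reading was about 0 N and the gripper was clear of the panel. The forces I read while gripping and lifting stayed below about 12 N. No check failed. The two camera fits of the box differed by about 2 to 3 mm and 1° in yaw, which did not affect the grasps.

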